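Pin the print bed into register

TASK

Bring the floating bed of the printing press into register: pull up the red spring knob to free the yellow dust cover and slide the cover fully open, then drive the blue-handled taper pin from its wooden stand down through the hole it uncovers and the hidden hole of the bed beneath, until its flange sits flush on the deck. The bed's hole is out of line to an unknown side, so lower the pin slowly, feel for it gently with the tip and never force it where it stops dead; leave the pin in place, the cover open, and the paint jars and ink tin undisturbed.

Things in the scene. Friction and masses are not known exactly. Their poses are not given: they have to be found in the camera images.
- press: Printing press fixed to the bench: green base 240 x 210 mm, aluminium deck 90 mm wide in x, from y = -55 to 155 mm, 6 mm thick, top 60 mm above the bench. Origin on the bench below the register hole; z up, x across the deck, y along it, the way the cover opens. Two dark guide strips lie along the deck, 26.5 to 35.5 mm either side of the hole in x, 6 mm high.
- hole (a point): Centre of the mouth of the register hole (20.5 mm diameter) in the deck's top face, 60 mm above the bench; axes as the press. Under the yellow cover at the start. A pin tip 7 mm below the deck top has about 5 mm of room to shift either way in it. Once the tip is in the bed's hole, the taper pulls the bed into line as it is pushed down and centred (5 to 30 N). Over 60 N before it is through the bed is forcing it; land gently.
- bed_level (a point): Fixed point on the hole's axis 7 mm below the deck top, level with the top of the hidden steel bed, 12 mm thick, free room below. The bed slides along press x only, about 8 N friction; its own 20.5 mm hole starts up to 10 mm off in +x or -x, not measured. A central pin tip enters if it is under about 6 mm off, else stops here on the bed: lift, shift 4 to 5 mm to +x or -x, retry.
- cover (a joint): Yellow dust cover, 50 x 100 x 4 mm, sliding on the deck along the press's +y: 0 = closed over the hole, locked by the plunger; 0.080 m = fully open. About 1.5 N of friction; it stays where it is left.
- plunger (a joint): Spring index plunger on the cover, travels straight up: 0 = down (locks the closed cover), 0.012 m = fully up. A spring pulls it down, 4 N at 0, 9 N fully up. Hold it more than 6 mm up while the cover starts to slide; once the cover has moved 15 mm it may be let go, then its tip rubs on the deck and it reads about 0.005.
- knob (a point): On the axis of the plunger's red knob (22 mm diameter, 26 mm tall), 2 mm above its mid-height, 25 mm above the top of the cover. 50 mm along press +y from the register hole while closed; moves with cover and plunger; axes as the press. Below the knob are a thin stem and an 18 mm collar, 8 mm high.
- pin: Tapered steel alignment pin, 180 g, upright. Origin at the centre of the flange's underside, z up. Above: flange 30 mm diameter, 6 mm thick, then a blue round handle 22 mm diameter, 36 mm tall (top at 42 mm). Below: shank 19 mm diameter for 19 mm, then a taper 32 mm long to a flat 7 mm tip, 51 mm below the origin. At the start it hangs by its flange in the stand.
- stand: Fixed plywood block 80 x 80 x 62 mm with a loose 26 mm hole in its top, 57 mm deep, holding the pin. Origin at the centre of its underside.
- jar_orange: Loose orange paint jar, 60 mm diameter, 90 mm tall, to be left alone. Origin at its base.
- jar_green: Loose green paint jar, 60 mm diameter, 85 mm tall, to be left alone. Origin at its base.
- ink_tin: Loose low ink tin, 64 mm diameter, 50 mm tall, to be left alone. Origin at its base.
Not all that is in view belongs to the job. What is shaped like the pin but green or turquoise is not meant.

How it is judged (in metres and radians):
On the way, in this order (a step that is already met when the one before it is completed fails the run):
1. the plunger knob is pulled up and the cover slid open (value of joint cover above 0.065 m), for 0.2 s.
2. the pin is fully home through the deck and the bed, flange flush on the deck (horizontal distance between pin and hole below 0.003 m and z of pin in the frame of hole between -0.003 and 0.0025 m and angle between pin's own z axis and vertical below 0.06 rad), for 0.2 s.
At the end, for the whole second after the job is handed in: The pin stands at rest in the register hole, flange flush on the deck (within 2.5 mm), centred (within 3 mm) and upright (within 0.06 rad), which can only be when the bed is pulled into line; the cover is still open by more than 60 mm (the stage asks for 65 mm once) (all of step 2 and linear speed of pin below 0.02 m/s and value of joint cover above 0.06 m); the robot touches nothing.
It fails at once if the pin is pressed too hard on the bed or the press before it is through (contact force between pin and press above 60 N and z of pin in the frame of hole above 0.015 m).
It fails at once if the jar_orange is pushed away or knocked over (distance of jar_orange from where it was at the start of the episode above 0.03 m or angle between jar_orange's own z axis and vertical above 0.5 rad).
It fails at once if the jar_green is pushed away or knocked over (distance of jar_green from where it was at the start of the episode above 0.03 m or angle between jar_green's own z axis and vertical above 0.5 rad).
It fails at once if the ink_tin is pushed away or knocked over (distance of ink_tin from where it was at the start of the episode above 0.03 m or angle between ink_tin's own z axis and vertical above 0.5 rad).
It also fails if it takes over 58 s, if anything falls off the work surface, if the arm or the gripper's body presses on something with over 40 N, if the wrist force passes 120 N, or if a joint passes its speed limit or range.

ROBOT

A 6-joint arm with a two-finger parallel gripper is mounted at the origin on the work surface. World frame = base frame: x ahead of the robot, y to its left, z up, the work surface at z = 0. Lengths are in mm, angles in degrees, forces in N, time in s.
With the tool pointing down it reaches from about 350 to 775 mm from the base axis. Payload 7.3 kg.
Tool frame: the origin (TCP) lies midway between the tips of the shut fingers; the grasp point (between the pads) lies 19 mm behind it; z points along the fingers, y is the line along which they close (so a half turn about z gives the same grasp; the last joint's range is limited). The gripper opens to 92 mm and grips with 3 to 60 N. Pads are 19 mm wide; open, the fingers measure 130 mm over their backs; the gripper's body (75 mm by 190 mm) begins 47 mm behind the grasp point.
Start: joints at [62.624, 19.595, 87.324, -0, 73.075, -8.365], TCP at [171.002, 496.39, 226.741] pointing down, gripper open.
Joint ranges: [-145.02, 145.02], [-44.19, 115.74], [2.07, 154.8], [-57.11, 237.11], [16.16, 152.29], [-177.93, 177.93]. Speed limits (degrees/s): [147.25, 147.25, 180, 180, 180, 180].

INTERFACE

Orientations are given as [roll, pitch, yaw] about the fixed x, y, z axes, in that order (R = Rz(yaw) Ry(pitch) Rx(roll)).
In Python, from plant import observe, capture, camera_model, close_job gives the robot as it stands. The module is installed in compiled form; this text tells all that it offers.
- The arm moves only by the shell command python3 -m creep 'ROWS' [OPENING] [FORCE]. ROWS is JSON, a list of rows, each an object of numbers: "x", "y", "z": the shift along the tool's x, y, z in mm; "ax", "ay", "az": the turn, a rotation vector about the tool's x, y, z in degrees. A call has 1 to 8 rows; each row is the pose to reach, as a shift and turn from the pose commanded when the call began, along the tool's axes at that moment; what a row does not reach only later rows make up. A row lasts 1/10 s, in which the tool goes at most 50 mm and 8.59 degrees, less where a joint would pass 70% of its speed; a pose out of reach is approached as far as the arm can. A call with a gripper value outside its range is refused whole. OPENING is the opening, from 0 (shut) to 1 (fully open), set as the call begins (- or left out, the last holds). The fingers move at their own pace and stop on an object; FORCE is the grip in N (left out, the last holds). Time passes only in rows, so rows that repeat a pose let the fingers close. It gives the time, the measured TCP pose, the force, the opening and the grip force at its end, in the units of the state.
- observe(): the state, without advancing time (a new reading comes with each control period).
- capture(name): name is "scene" or "side" or "wrist"; returns (picture, depth): 420x560x3 uint8, red, green, blue; 420x560 float32, mm along the optical axis (not along the pixel's ray), 0 where there is no reading.
- camera_model(name): a dict with "camera_matrix" (3x3 intrinsics, pixels), "rvec" (rotation vector, rad) and "tvec" (3), from world to camera coordinates, as OpenCV has them. Camera axes: x right, y down, z forward; pixel columns grow to the right and rows downward; lengths in mm; the calibration is good to about 2 mm. A picture is of the moment at which its call begins: read the wrist's pose just before it. camera_model takes no time and is no camera call; for the wrist camera it gives the pose at the moment of the call.
- close_job(): hands the job in; it is judged then, once.
The state is a dict: "time_s": time; "joint_pos": joint angles; "qvel": joint speeds; "joint_torque": joint torques, N m; "ee_pos": TCP position; "tcp_rot": TCP orientation; "contact_force": force on the tool from outside, world axes, zero at the start; "moment": the same for the moment, N m; "width": finger opening in mm; "grasp_force": force on a finger pad.
Only numpy, scipy, OpenCV 4.12 (cv2) and the standard library are available. Lean on these libraries where they do the work, as an engineer would, in place of code of your own. Each camera call takes 0.05 s, during which the arm holds its last target. There are 200 camera calls.

## Working session

There is one attempt and no reset: what is moved stays moved. The work goes in short steps, Python scripts to look and compute and a shell command to move; the robot and the scene stay as the last step left them, time stands still between calls to the robot, and variables do not carry over. Pictures are saved under pics/ and viewed, at most 10 in all, crops included, and the job is handed in when it is done.

```bash
mkdir -p pics
cat > h.py <<'E'
import numpy as np, cv2
from plant import observe, capture, camera_model, close_job
def cloud(name):
    m=camera_model(name); img,d=capture(name)
    K=np.array(m["camera_matrix"]);R,_=cv2.Rodrigues(np.array(m["rvec"],float));t=np.array(m["tvec"],float).ravel()
    v,u=np.mgrid[:d.shape[0],:d.shape[1]]
    P=np.stack([(u-K[0,2])/K[0,0]*d,(v-K[1,2])/K[1,1]*d,d],-1)
    return img,d,(P-t)@R
E
python3 - <<'E'
from h import *
for n in("scene","side"):
    img,d,W=cloud(n); np.savez(n+".npz",img=img,d=d,W=W)
    cv2.imwrite(f"pics/{n}0.png",img[:,:,::-1])
print(observe())
E
```

```text
{'time_s': 0.1, 'joint_pos': array([ 6.26256111e+01,  1.96311702e+01,  8.73707769e+01, -1.16316299e-03,
        7.30727136e+01, -8.36457095e+00]), 'qvel': array([ 0.05167893, -0.11258244, -0.20837679,  0.01381872, -0.10096483,
       -0.02392936]), 'joint_torque': array([ 2.14722793e-03, -4.32002234e+01, -2.44695926e+01,  7.18816649e-02,
        5.25213126e-02, -4.85421674e-05]), 'ee_pos': array([170.82744907, 496.06514428, 226.13195967]), 'tcp_rot': array([-1.79925972e+02, -9.76048338e-03,  1.60990515e+02]), 'contact_force': array([ 0.02960418, -0.66115861, -0.51636155]), 'moment': array([-0.02843991, -0.01301612, -0.0223075 ]), 'grasp_force': 0.0, 'width': 92.08282991593914}
```

View pics/scene0.png

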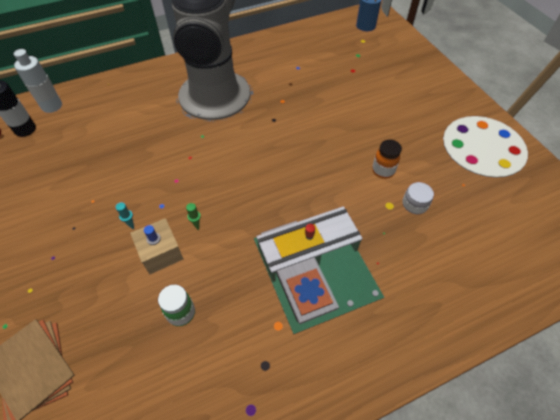

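View pics/side0.png

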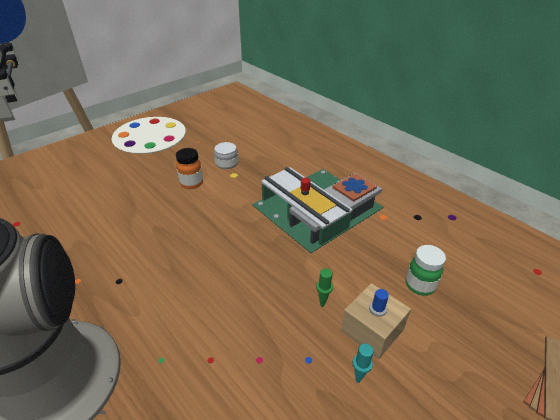

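The scene view shows the blue pin in its stand at about (151,233), the yellow cover around (298,241), the red knob at (310,231), and the jars and tin at (387,158), (176,305) and (418,197). The side view shows the same layout, with the pin at (380,299) and the knob at (305,186). Next I'll measure these by colour.

Run:
```python
from h import *
for n in("scene","side"):
    z=np.load(n+".npz");img,W,d=z["img"],z["W"],z["d"]
    hsv=cv2.cvtColor(img,cv2.COLOR_RGB2HSV);H,S,V=[hsv[...,i].astype(int) for i in range(3)]
    v,u=np.mgrid[:420,:560]
    box={"scene":dict(knob=(300,218,320,245),cover=(265,215,340,265),pin=(138,220,165,245),og=(370,138,402,180),tin=(400,180,436,215),gr=(155,283,197,326)),
         "side":dict(knob=(296,174,316,198),cover=(280,180,345,222),pin=(366,284,394,314),og=(172,146,206,190),tin=(210,140,242,170),gr=(405,243,447,296))}[n]
    def rep(k,m,zr):
        a,b,c,e=box[k];m=m&(u>=a)&(u<=c)&(v>=b)&(v<=e)&(d>0)&(W[...,2]>zr[0])&(W[...,2]<zr[1])
        P=W[m]
        if len(P)<4: print(n,k,len(P));return
        print(n,k,len(P),"med",np.median(P,0).round(1),"lo",np.percentile(P,3,0).round(1),"hi",np.percentile(P,97,0).round(1))
        if k=="cover":
            r=cv2.minAreaRect(P[:,:2].astype(np.float32));print("  rect",r)
        if k in("knob","pin"):
            zt=np.percentile(P[:,2],97);T=P[P[:,2]>zt-4];print("  top",zt.round(1),T.mean(0).round(1),len(T))
    red=((H<8)|(H>172))&(S>150)&(V>70)
    rep("knob",red,(50,130));rep("cover",(H>18)&(H<32)&(S>170)&(V>110),(50,80))
    rep("pin",(H>108)&(H<130)&(S>110),(50,140))
    for k in("og","tin","gr"): rep(k,S>=0,(15,120))
    # strips: deck-level points
    m=(W[...,2]>56)&(W[...,2]<70)&(S<90)&(u>box["cover"][0]-30)&(u<box["cover"][2]+35)&(v>box["cover"][1]-30)&(v<box["cover"][3]+30)
    r=cv2.minAreaRect(W[m][:,:2].astype(np.float32));print("deck",r)
```

```text
scene knob 88 med [591.5  16.2  97.2] lo [578.8   9.3  79.5] hi [598.3  26.1 100. ]
  top 100.0 [588.4  17.2  98.2] 57
scene cover 787 med [589.2 -13.6  62.2] lo [561.2 -51.1  59.6] hi [610.1  37.6  64.8]
  rect ((584.7630615234375, -5.900157928466797), (95.72148895263672, 53.210994720458984), 88.08023834228516)
scene pin 113 med [ 461.4 -287.1   99.8] lo [ 447.7 -295.1   77. ] hi [ 466.  -279.8  104.5]
  top 104.5 [ 455.5 -288.   102.4] 48
scene og 776 med [471.4 289.1  66. ] lo [440.3 272.1  19.3] hi [489.  321.7  89.2]
scene tin 659 med [589.1 305.8  46.2] lo [559.4 284.1  18. ] hi [613.4 338.8  49.9]
scene gr 1058 med [ 622.8 -285.8   81. ] lo [ 589.2 -311.6   20.1] hi [ 638.8 -260.6   84.8]
deck ((629.1008911132812, 15.991050720214844), (210.26034545898438, 174.18344116210938), 87.46469116210938)
side knob 104 med [581.3  11.6  94.6] lo [575.6   5.8  79.2] hi [591.5  22.7 101.7]
  top 101.7 [584.3  14.6 100.4] 45
side cover 3
side pin 270 med [ 446.8 -292.6   97.4] lo [ 442.5 -300.3   71.5] hi [ 460.5 -282.8  105.4]
  top 105.4 [ 452.3 -290.4  104.2] 112
side og 816 med [448.7 281.7  62.7] lo [428.6 270.6  17.6] hi [478.9 317.3  91.2]
side tin 471 med [571.7 299.1  43.2] lo [549.6 282.8  17.4] hi [604.  335.5  52. ]
side gr 1365 med [ 590.1 -294.7   63.2] lo [ 578.3 -317.6   18.7] hi [ 625.9 -266.    86.6]
deck ((631.3221435546875, 16.97925567626953), (190.51651000976562, 214.9420928955078), 0.06799689680337906)
```

```bash
python3 -m creep '[{"x":-30,"y":-20,"z":-10,"az":3},{"x":-65,"y":-42,"z":-25,"az":8},{"x":-100,"y":-64,"z":-40,"az":13},{"x":-135,"y":-86,"z":-50,"az":18},{"x":-170,"y":-108,"z":-55,"az":23},{"x":-205,"y":-130,"z":-55,"az":28},{"x":-240,"y":-152,"z":-55,"az":33},{"x":-270,"y":-172,"z":-55,"az":37}]'
python3 - <<'E'
from h import *
s=observe();R=cv2.Rodrigues(np.zeros(3))[0]
from scipy.spatial.transform import Rotation as Q
R=Q.from_euler('xyz',s["tcp_rot"],degrees=True)
print(s["ee_pos"],s["tcp_rot"],R.inv().apply(np.array([560,-20,280])-s["ee_pos"]))
m=camera_model("wrist");r=cv2.Rodrigues(np.array(m["rvec"]))[0];print("cam",-r.T@np.array(m["tvec"]).ravel(),r[2])
E
```

```text
[170.82744907 496.06514428 226.13195967] [-1.79925972e+02 -9.76048338e-03  1.60990515e+02] [-536.03486242 -361.22767422  -53.49268133]
cam [ 96.24807154 521.27486179 384.08657507] [ 0.27234813 -0.09498985 -0.95749852]$[0]: bad value
```

```bash
python3 -m creep '[{"x":-30.0,"y":-20.0,"z":-10.0,"ax":0.0,"ay":0.0,"az":3.0},{"x":-65.0,"y":-42.0,"z":-25.0,"ax":0.0,"ay":0.0,"az":8.0},{"x":-100.0,"y":-64.0,"z":-40.0,"ax":0.0,"ay":0.0,"az":13.0},{"x":-135.0,"y":-86.0,"z":-50.0,"ax":0.0,"ay":0.0,"az":18.0},{"x":-170.0,"y":-108.0,"z":-55.0,"ax":0.0,"ay":0.0,"az":23.0},{"x":-205.0,"y":-130.0,"z":-55.0,"ax":0.0,"ay":0.0,"az":28.0},{"x":-240.0,"y":-152.0,"z":-55.0,"ax":0.0,"ay":0.0,"az":33.0},{"x":-270.0,"y":-172.0,"z":-55.0,"ax":0.0,"ay":0.0,"az":37.0}]'
```

```text
time_s: 0.9
ee_pos: [371.1, 244.1, 281.6]
tcp_rot: [-180.0, 0.0, 123.8]
contact_force: [0.6, -0.4, 0.1]
width: 91.9
grasp_force: 0.0
```

```bash
python3 -m creep '[{"x":-40.0,"y":9.0,"z":0.0,"ax":0.0,"ay":0.0,"az":5.0},{"x":-80.0,"y":18.0,"z":0.0,"ax":0.0,"ay":0.0,"az":10.0},{"x":-120.0,"y":27.0,"z":0.0,"ax":0.0,"ay":0.0,"az":15.0},{"x":-160.0,"y":36.0,"z":0.0,"ax":0.0,"ay":0.0,"az":20.0},{"x":-200.0,"y":45.0,"z":0.0,"ax":0.0,"ay":0.0,"az":25.0},{"x":-245.0,"y":55.0,"z":0.0,"ax":0.0,"ay":0.0,"az":30.0},{"x":-288.0,"y":64.0,"z":0.0,"ax":0.0,"ay":0.0,"az":33.8},{"x":-288.0,"y":64.0,"z":0.0,"ax":0.0,"ay":0.0,"az":33.8}]' 0.6
python3 - <<'E'
from h import *
img,d,W=cloud("wrist");np.savez("w1.npz",img=img,d=d,W=W);cv2.imwrite("pics/w1.png",img[:,:,::-1])
E
```

```text
time_s: 1.7
ee_pos: [586.8, 38.7, 279.8]
tcp_rot: [-179.9, 0.1, 89.8]
contact_force: [-0.4, 0.3, -0.5]
width: 55.1
grasp_force: 0.0
```

View pics/w1.png

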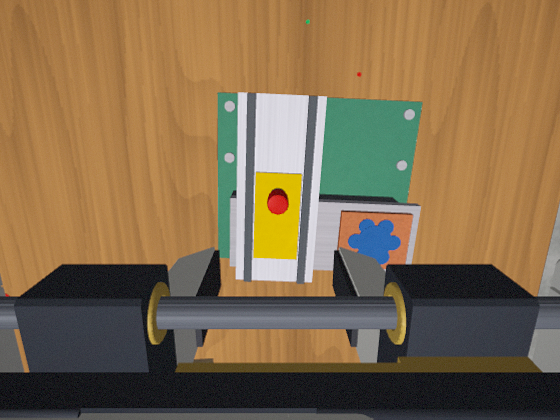

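The wrist view shows the whole deck between (245,95) and (300,282), the yellow cover from (278,172) to (275,260), and the knob at (278,202). The free length of deck, which is the opening side, lies toward the top of the image. Next I'll fit the axes.

Run:
```python
from h import *
z=np.load("w1.npz");img,W,d=z["img"],z["W"],z["d"]
hsv=cv2.cvtColor(img,cv2.COLOR_RGB2HSV);H,S,V=[hsv[...,i].astype(int) for i in range(3)]
v,u=np.mgrid[:420,:560]
def rect(P):
    r=cv2.minAreaRect(P[:,:2].astype(np.float32));return np.round(r[0],1),np.round(r[1],1),round(r[2],2)
roi=(u>225)&(u<335)&(v>85)&(v<290)&(d>0)
y=roi&(H>18)&(H<32)&(S>170)&(V>110);P=W[y];print("cover",np.median(P,0).round(1),rect(P))
top=[np.round(W[v_,278],1) for v_ in(100,150,176,255,278)];print(top)
k=roi&((H<8)|(H>172))&(S>150);P=W[k];zt=np.percentile(P[:,2],97);T=P[P[:,2]>zt-4]
print("knob",zt,T.mean(0).round(1),T.min(0).round(1),T.max(0).round(1))
dk=roi&(S<70)&(W[...,2]>55)&(W[...,2]<72);P=W[dk];print("deck",rect(P),np.median(P[:,2]))
st=dk&(V<110)
n,l,s,c=cv2.connectedComponentsWithStats(st.astype(np.uint8))
for i in range(1,n):
    if s[i,4]>400:
        P=W[l==i];f=np.polyfit(P[:,1],P[:,0],1);print("strip",s[i],P.mean(0).round(1),"yaw",-np.degrees(np.arctan(f[0])).round(2),"x at y=-34",np.polyval(f,-34).round(1),P[:,1].min(),P[:,1].max())
```

```text
cover [585.4 -10.4  64.4] (array([585.6,  -7.3]), array([99.2, 48.8]), 87.28)
[array([587.6, 116.5,  60.9]), array([587.6,  66.1,  60.7]), array([587.6,  39. ,  65. ]), array([587.6, -52.7,  64.8]), array([587.6, -84.4,  60. ])]
knob 101.33745984397748 [587.   18.7 100.1] [577.6   8.1  97.4] [596.4  28.5 102.2]
deck (array([586.7,  17.6]), array([210.3,  99.5]), 87.28) 60.28140555209494
strip [ 244   93   12  189 1363] [556.5  28.2  65.9] yaw -2.63 x at y=-34 553.7 -85.88399518170847 123.2701860898592
strip [ 297   96   20  188 1350] [617.9  25.8  65.8] yaw -2.62 x at y=-34 615.2 -88.65545671602361 120.31970291600382
```

```bash
python3 -m creep '[{"x":-10.0,"y":0.0,"z":35.0,"ax":0.0,"ay":0.0,"az":1.5},{"x":-20.5,"y":0.0,"z":75.0,"ax":0.0,"ay":0.0,"az":2.5},{"x":-20.5,"y":0.0,"z":115.0,"ax":0.0,"ay":0.0,"az":2.5},{"x":-20.5,"y":0.0,"z":150.0,"ax":0.0,"ay":0.0,"az":2.5},{"x":-20.5,"y":0.0,"z":175.0,"ax":0.0,"ay":0.0,"az":2.5},{"x":-20.5,"y":0.0,"z":195.0,"ax":0.0,"ay":0.0,"az":2.5},{"x":-20.5,"y":0.0,"z":205.0,"ax":0.0,"ay":0.0,"az":2.5},{"x":-20.5,"y":0.0,"z":208.0,"ax":0.0,"ay":0.0,"az":2.5}]' && python3 -m creep '[{"x":0.0,"y":0.0,"z":0.0,"ax":0.0,"ay":0.0,"az":0.0},{"x":0.0,"y":0.0,"z":0.0,"ax":0.0,"ay":0.0,"az":0.0}]'
```

```text
time_s: 2.55
ee_pos: [583.4, 23.2, 73.0]
tcp_rot: [-179.9, -0.0, 87.8]
contact_force: [0.1, 1.3, -0.2]
width: 55.4
grasp_force: 0.0
time_s: 2.75
ee_pos: [585.0, 22.5, 75.0]
tcp_rot: [179.9, -0.0, 87.7]
contact_force: [-0.2, 0.5, -0.2]
width: 55.2
grasp_force: 0.0
```

```bash
for i in 1 2 3; do python3 -m creep '[{"x":0.0,"y":0.0,"z":0.0,"ax":0.0,"ay":0.0,"az":0.0}]' | sed -n 2,3p; done; python3 -c "
from h import *
print(observe()['qvel'])
img,d,W=cloud('wrist');cv2.imwrite('pics/w2.png',img[:,:,::-1])"
```

```text
ee_pos: [585.0, 22.4, 74.9]
tcp_rot: [179.9, -0.0, 87.7]
ee_pos: [584.8, 22.3, 74.5]
tcp_rot: [179.9, -0.0, 87.7]
ee_pos: [584.6, 22.3, 74.2]
tcp_rot: [180.0, -0.0, 87.7]
[-0.01957086  0.13180529  0.02655846  0.02903447  0.03469447  0.0571182 ]
```

View pics/w2.png

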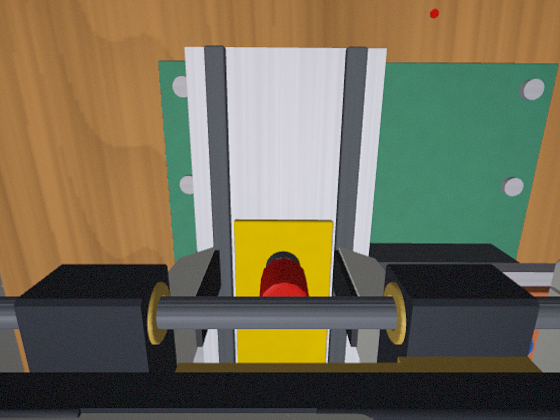

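The knob at (283,280) sits between the fingertips at about (210,290) and (345,290), slightly to the +x side and a few mm off in y. I'll correct that before gripping.

```bash
python3 -m creep '[{"x":-2.0,"y":1.0,"z":1.0,"ax":0.0,"ay":0.0,"az":0.4},{"x":-4.0,"y":2.0,"z":2.5,"ax":0.0,"ay":0.0,"az":0.4},{"x":-4.0,"y":2.0,"z":2.5,"ax":0.0,"ay":0.0,"az":0.4},{"x":-4.0,"y":2.0,"z":2.5,"ax":0.0,"ay":0.0,"az":0.4}]'; python3 -m creep '[{"x":0.0,"y":0.0,"z":0.0,"ax":0.0,"ay":0.0,"az":0.0},{"x":0.0,"y":0.0,"z":0.0,"ax":0.0,"ay":0.0,"az":0.0},{"x":0.0,"y":0.0,"z":0.0,"ax":0.0,"ay":0.0,"az":0.0},{"x":0.0,"y":0.0,"z":0.0,"ax":0.0,"ay":0.0,"az":0.0},{"x":0.0,"y":0.0,"z":0.0,"ax":0.0,"ay":0.0,"az":0.0},{"x":0.0,"y":0.0,"z":0.0,"ax":0.0,"ay":0.0,"az":0.0}]' 0.0 50.0
```

```text
time_s: 3.5
ee_pos: [586.2, 18.1, 71.0]
tcp_rot: [-180.0, -0.0, 87.3]
contact_force: [0.2, -0.3, 0.1]
width: 54.9
grasp_force: 0.0
time_s: 4.1
ee_pos: [587.6, 18.2, 71.4]
tcp_rot: [179.8, -0.0, 87.3]
contact_force: [5.2, 0.2, -3.7]
width: 21.2
grasp_force: 50.0
```

```bash
python3 -m creep '[{"x":0.0,"y":0.5,"z":-3.0,"ax":0.0,"ay":0.0,"az":0.0},{"x":0.0,"y":0.5,"z":-6.0,"ax":0.0,"ay":0.0,"az":0.0},{"x":0.0,"y":0.5,"z":-9.0,"ax":0.0,"ay":0.0,"az":0.0},{"x":0.0,"y":0.5,"z":-10.5,"ax":0.0,"ay":0.0,"az":0.0},{"x":0.0,"y":0.5,"z":-10.5,"ax":0.0,"ay":0.0,"az":0.0},{"x":0.0,"y":0.5,"z":-10.5,"ax":0.0,"ay":0.0,"az":0.0}]'
```

```text
time_s: 4.7
ee_pos: [587.5, 18.2, 81.1]
tcp_rot: [179.9, -0.0, 87.3]
contact_force: [5.1, -0.1, -8.1]
width: 20.9
grasp_force: 50.0
```

```bash
python3 -m creep '[{"x":4.0,"y":0.0,"z":0.0,"ax":0.0,"ay":0.0,"az":0.0},{"x":12.0,"y":0.0,"z":0.0,"ax":0.0,"ay":0.0,"az":0.0},{"x":24.0,"y":0.0,"z":0.0,"ax":0.0,"ay":0.0,"az":0.0},{"x":38.0,"y":0.0,"z":0.0,"ax":0.0,"ay":0.0,"az":0.0},{"x":52.0,"y":0.0,"z":0.0,"ax":0.0,"ay":0.0,"az":0.0},{"x":65.0,"y":0.0,"z":0.0,"ax":0.0,"ay":0.0,"az":0.0},{"x":74.0,"y":0.0,"z":0.0,"ax":0.0,"ay":0.0,"az":0.0},{"x":78.0,"y":0.0,"z":0.0,"ax":0.0,"ay":0.0,"az":0.0}]'; python3 -m creep '[{"x":1.0,"y":0.0,"z":3.0,"ax":0.0,"ay":0.0,"az":0.0},{"x":2.0,"y":0.0,"z":5.0,"ax":0.0,"ay":0.0,"az":0.0},{"x":2.0,"y":0.0,"z":5.0,"ax":0.0,"ay":0.0,"az":0.0},{"x":2.0,"y":0.0,"z":5.0,"ax":0.0,"ay":0.0,"az":0.0}]'
```

```text
time_s: 5.5
ee_pos: [591.2, 96.4, 81.0]
tcp_rot: [179.9, 0.0, 87.3]
contact_force: [6.6, -1.4, -9.0]
width: 21.4
grasp_force: 50.0
time_s: 5.9
ee_pos: [591.3, 97.7, 76.4]
tcp_rot: [179.9, 0.0, 87.3]
contact_force: [5.2, -3.0, -5.7]
width: 21.0
grasp_force: 50.0
```

```bash
python3 -m creep '[{"x":0.0,"y":0.0,"z":0.0,"ax":0.0,"ay":0.0,"az":0.0},{"x":0.0,"y":0.0,"z":0.0,"ax":0.0,"ay":0.0,"az":0.0},{"x":0.0,"y":0.0,"z":0.0,"ax":0.0,"ay":0.0,"az":0.0},{"x":0.0,"y":0.0,"z":0.0,"ax":0.0,"ay":0.0,"az":0.0},{"x":0.0,"y":0.0,"z":-10.0,"ax":0.0,"ay":0.0,"az":0.0},{"x":0.0,"y":0.0,"z":-40.0,"ax":0.0,"ay":0.0,"az":0.0},{"x":-10.0,"y":0.0,"z":-80.0,"ax":0.0,"ay":0.0,"az":0.0},{"x":-40.0,"y":0.0,"z":-110.0,"ax":0.0,"ay":0.0,"az":0.0}]' 0.55; python3 -m creep '[{"x":-30.0,"y":0.0,"z":-20.0,"ax":0.0,"ay":0.0,"az":0.0},{"x":-40.0,"y":0.0,"z":-20.0,"ax":0.0,"ay":0.0,"az":0.0},{"x":-40.0,"y":0.0,"z":-20.0,"ax":0.0,"ay":0.0,"az":0.0},{"x":-40.0,"y":0.0,"z":-20.0,"ax":0.0,"ay":0.0,"az":0.0}]'
python3 - <<'E'
from h import *
print(observe()["ee_pos"])
img,d,W=cloud("wrist");np.savez("w3.npz",img=img,d=d,W=W,**{k:np.array(v) for k,v in camera_model("wrist").items() if k in("camera_matrix","rvec","tvec")});cv2.imwrite("pics/w3.png",img[:,:,::-1])
E
```

```text
time_s: 6.7
ee_pos: [589.0, 59.8, 189.8]
tcp_rot: [179.8, -0.1, 87.5]
contact_force: [0.4, 0.5, 0.0]
width: 50.6
grasp_force: 0.0
time_s: 7.1
ee_pos: [586.0, 18.9, 205.7]
tcp_rot: [-179.9, -0.0, 87.3]
contact_force: [-0.4, 0.1, -0.3]
width: 50.6
grasp_force: 0.0
[586.03300142  18.9006011  205.66825594]
```

View pics/w3.png

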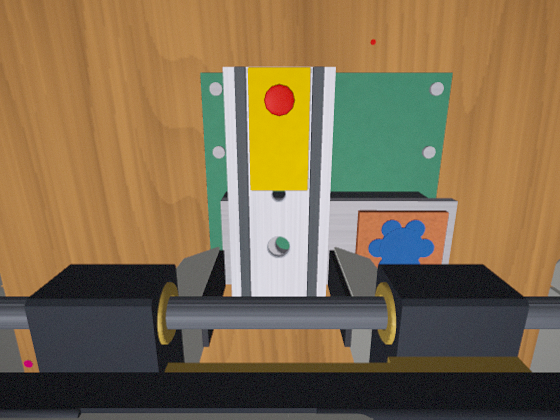

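The cover is open, its edge at v=190. The register hole is at (278,246), and green shows through on its right (+x) side, so the bed's hole seems to lie toward +x. I'll zoom in and measure.

Run:
```python
from h import *
z=np.load("w3.npz");img,W,d=z["img"],z["W"],z["d"]
c=img[226:266,252:306];cv2.imwrite("pics/w3c.png",cv2.resize(c[:,:,::-1],None,fx=14,fy=14,interpolation=cv2.INTER_NEAREST))
K=z["camera_matrix"];R=cv2.Rodrigues(z["rvec"])[0];t=z["tvec"].ravel();C=-R.T@t
def at(u,v,zz):
    r=R.T@np.linalg.inv(K)@np.array([u,v,1.]);return (C+r*(zz-C[2])/r[2]).round(1)
def pix(P): q=K@(R@np.array(P)+t);return (q[:2]/q[2]).round(1)
print(at(278,246,60),pix((584.5,-31.8,60)),pix((594.5,-31.8,60)),"cam",C.round(0))
for v in range(236,257,2): print(v,[int(x) for x in W[v,264:294:2,2]], img[v,268:292:3].tolist() if v in(242,246,250) else "")
hsv=cv2.cvtColor(img,cv2.COLOR_RGB2HSV).astype(int)
dk=(W[...,2]>62.5)&(W[...,2]<70)&(hsv[...,2]<110)&(hsv[...,1]<90);dk[:60]=0;dk[240:]=0;dk[:,:220]=0;dk[:,340:]=0
n,l,s,cc=cv2.connectedComponentsWithStats(dk.astype(np.uint8))
for i in range(1,n):
    if s[i,4]>300:
        P=W[l==i];f=np.polyfit(P[:,1],P[:,0],1);print("strip",P.mean(0).round(1),np.degrees(np.arctan(f[0])).round(2),np.polyval(f,-32).round(1))
```

```text
[584.3 -31.2  60. ] [278.3 246.6] [289.1 246.1] cam [589.  97. 364.]
236 [59, 60, 59, 60, 60, 58, 58, 53, 4, 59, 59, 60, 60, 60, 61] 
238 [60, 58, 60, 59, 52, 53, 53, 4, 3, 2, 3, 58, 59, 60, 60] 
240 [57, 60, 59, 53, 53, 51, 2, 4, 5, 3, 4, 2, 59, 60, 59] 
242 [59, 60, 58, 53, 53, 52, 3, 2, 4, 4, 3, 3, 2, 60, 59] [[172, 173, 182], [190, 184, 192], [177, 173, 180], [75, 143, 114], [72, 141, 112], [68, 139, 112], [67, 138, 110], [184, 194, 200]]
244 [60, 59, 54, 53, 52, 52, 45, 4, 4, 3, 3, 3, 5, 58, 59] 
246 [58, 58, 55, 51, 54, 52, 49, 42, 3, 3, 2, 3, 4, 58, 60] [[168, 169, 175], [188, 185, 191], [182, 180, 187], [79, 78, 82], [73, 144, 117], [73, 143, 115], [75, 144, 116], [127, 157, 148]]
248 [61, 60, 57, 51, 52, 53, 51, 48, 42, 40, 3, 4, 3, 58, 60] 
250 [59, 59, 59, 54, 52, 52, 53, 50, 48, 45, 44, 44, 55, 60, 60] [[141, 142, 153], [189, 187, 193], [189, 185, 192], [125, 124, 133], [77, 77, 84], [86, 83, 89], [81, 78, 86], [186, 187, 198]]
252 [59, 60, 60, 58, 53, 53, 53, 51, 52, 52, 50, 55, 59, 60, 59] 
254 [59, 59, 59, 59, 57, 56, 54, 53, 54, 54, 56, 59, 60, 59, 58] 
256 [60, 60, 60, 58, 59, 59, 59, 58, 58, 59, 59, 60, 60, 59, 60] 
strip [557.9  56.2  65.9] 2.63 553.9
strip [619.2  53.4  65.8] 2.64 615.3
```

View pics/w3c.png

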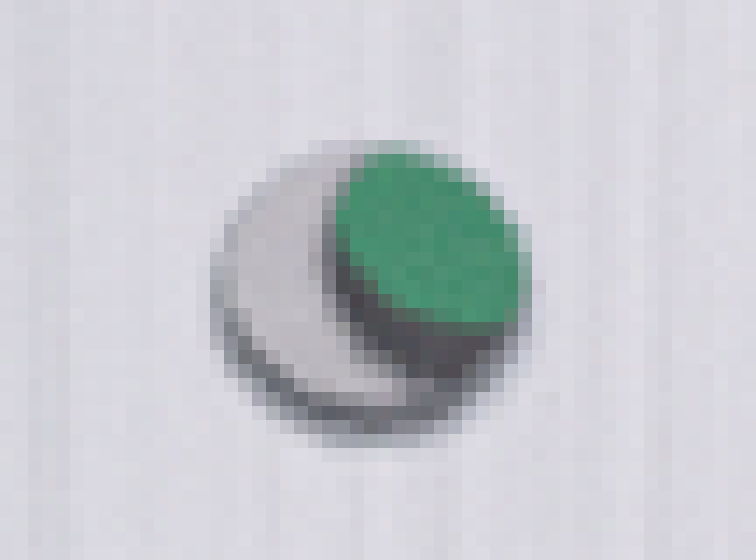

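The zoom shows the deck hole spanning u 267–290 and the bed hole's left edge at about u=275. The bed hole is therefore about 8 mm off toward +x. Now to the pin.

```bash
python3 -m creep '[{"x":-20.0,"y":-9.0,"z":0.0,"ax":0.0,"ay":0.0,"az":0.0},{"x":-55.0,"y":-25.0,"z":0.0,"ax":0.0,"ay":0.0,"az":0.0},{"x":-95.0,"y":-43.0,"z":0.0,"ax":0.0,"ay":0.0,"az":0.0},{"x":-135.0,"y":-62.0,"z":0.0,"ax":0.0,"ay":0.0,"az":0.0},{"x":-175.0,"y":-80.0,"z":0.0,"ax":0.0,"ay":0.0,"az":0.0},{"x":-215.0,"y":-98.0,"z":0.0,"ax":0.0,"ay":0.0,"az":0.0},{"x":-245.0,"y":-112.0,"z":0.0,"ax":0.0,"ay":0.0,"az":0.0},{"x":-260.0,"y":-119.0,"z":0.0,"ax":0.0,"ay":0.0,"az":0.0}]'; python3 -m creep '[{"x":0.0,"y":0.0,"z":0.0,"ax":0.0,"ay":0.0,"az":0.0},{"x":0.0,"y":0.0,"z":0.0,"ax":0.0,"ay":0.0,"az":0.0},{"x":0.0,"y":0.0,"z":0.0,"ax":0.0,"ay":0.0,"az":0.0}]'
python3 - <<'E'
from h import *
img,d,W=cloud("wrist");cv2.imwrite("pics/w4.png",img[:,:,::-1])
hsv=cv2.cvtColor(img,cv2.COLOR_RGB2HSV).astype(int);H,S,V=[hsv[...,i] for i in range(3)]
m=(H>108)&(H<130)&(S>130)&(W[...,2]>85)&(W[...,2]<115)&(d>0)
n,l,s,c=cv2.connectedComponentsWithStats(m.astype(np.uint8))
for i in range(1,n):
    if s[i,4]>40:
        P=W[l==i];zt=np.percentile(P[:,2],95);T=P[P[:,2]>zt-4];print(s[i],zt.round(1),T.mean(0).round(1),((T.max(0)+T.min(0))/2).round(1),np.ptp(T,axis=0).round(1))
for nm,lo,hi in(("green",45,80),("turq",82,100)):
    m=(H>lo)&(H<hi)&(S>110)&(W[...,2]>30)&(W[...,2]<110)&(np.hypot(W[...,0]-454,W[...,1]+289)<150)
    if m.sum()>20: P=W[m];print(nm,m.sum(),P.min(0).round(),P.max(0).round())
E
```

```text
time_s: 7.95
ee_pos: [454.4, -236.9, 205.7]
tcp_rot: [-179.9, -0.1, 87.2]
contact_force: [0.4, -0.2, -0.2]
width: 50.2
grasp_force: 0.0
time_s: 8.25
ee_pos: [456.1, -234.5, 206.3]
tcp_rot: [-180.0, -0.1, 87.4]
contact_force: [-0.2, 0.7, -0.2]
width: 50.3
grasp_force: 0.0
green 1857 [ 414. -311.   42.] [ 602. -178.   95.]
```

View pics/w4.png

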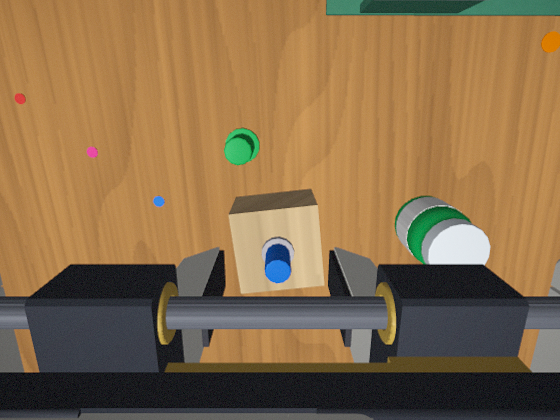

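The blue pin handle top is at (278,272), well centred between the fingers. The green decoy is at (240,148) and the green jar at (450,240), both clear. I'll widen the hue limits and measure.

Run:
```python
from h import *
m_=camera_model("wrist");img,d,W=cloud("wrist")
hsv=cv2.cvtColor(img,cv2.COLOR_RGB2HSV).astype(int);H,S,V=[hsv[...,i] for i in range(3)]
b=(H>98)&(H<130)&(S>130)&(d>0);b[:,:255]=0;b[:,302:]=0;b[:235]=0;b[290:]=0
P=W[b];zt=np.percentile(P[:,2],95);m=b&(W[...,2]>zt-4);T=W[m]
print(len(P),zt.round(1),T.mean(0).round(1),((T.max(0)+T.min(0))/2).round(1),np.ptp(T,axis=0).round(1))
s=(W[...,2]>55)&(W[...,2]<68)&(H>8)&(H<28);s[:,:225]=0;s[:,330:]=0;s[:195]=0;s[295:]=0
print("stand",cv2.minAreaRect(W[s][:,:2].astype(np.float32)),np.median(W[s][:,2]))
```

```text
822 104.7 [ 454.  -287.6  103.7] [ 454.  -288.5  103. ] [20.4 21.6  4.6]
stand ((454.06719970703125, -288.95416259765625), (80.07564544677734, 81.21759796142578), 4.012457847595215) 61.89996476712239
```

```bash
python3 -m creep '[{"x":-15.0,"y":0.0,"z":5.0,"ax":0.0,"ay":0.0,"az":0.0},{"x":-35.0,"y":0.0,"z":20.0,"ax":0.0,"ay":0.0,"az":0.0},{"x":-54.0,"y":1.0,"z":45.0,"ax":0.0,"ay":0.0,"az":0.0},{"x":-54.0,"y":1.0,"z":75.0,"ax":0.0,"ay":0.0,"az":0.0},{"x":-54.0,"y":1.0,"z":105.0,"ax":0.0,"ay":0.0,"az":0.0},{"x":-54.0,"y":1.0,"z":122.0,"ax":0.0,"ay":0.0,"az":0.0},{"x":-54.0,"y":1.0,"z":131.0,"ax":0.0,"ay":0.0,"az":0.0},{"x":-54.0,"y":1.0,"z":132.0,"ax":0.0,"ay":0.0,"az":0.0}]'; python3 -m creep '[{"x":0.0,"y":0.0,"z":0.0,"ax":0.0,"ay":0.0,"az":0.0},{"x":0.0,"y":0.0,"z":0.0,"ax":0.0,"ay":0.0,"az":0.0},{"x":0.0,"y":0.0,"z":0.0,"ax":0.0,"ay":0.0,"az":0.0},{"x":0.0,"y":0.0,"z":0.0,"ax":0.0,"ay":0.0,"az":0.0}]'
```

```text
time_s: 9.15
ee_pos: [453.7, -289.9, 73.5]
tcp_rot: [-179.9, -0.1, 87.3]
contact_force: [0.6, 0.5, 0.2]
width: 50.2
grasp_force: 0.0
time_s: 9.55
ee_pos: [454.3, -290.1, 75.4]
tcp_rot: [179.9, 0.0, 87.3]
contact_force: [-0.4, -1.0, -0.8]
width: 50.2
grasp_force: 0.0
```

```bash
python3 -m creep '[{"x":1.5,"y":0.0,"z":1.5,"ax":0.0,"ay":0.0,"az":0.0},{"x":1.5,"y":0.0,"z":2.5,"ax":0.0,"ay":0.0,"az":0.0},{"x":1.5,"y":0.0,"z":2.5,"ax":0.0,"ay":0.0,"az":0.0},{"x":1.5,"y":0.0,"z":2.5,"ax":0.0,"ay":0.0,"az":0.0}]'; python3 -m creep '[{"x":0.0,"y":0.0,"z":0.0,"ax":0.0,"ay":0.0,"az":0.0},{"x":0.0,"y":0.0,"z":0.0,"ax":0.0,"ay":0.0,"az":0.0},{"x":0.0,"y":0.0,"z":0.0,"ax":0.0,"ay":0.0,"az":0.0},{"x":0.0,"y":0.0,"z":0.0,"ax":0.0,"ay":0.0,"az":0.0},{"x":0.0,"y":0.0,"z":0.0,"ax":0.0,"ay":0.0,"az":0.0},{"x":0.0,"y":0.0,"z":0.0,"ax":0.0,"ay":0.0,"az":0.0}]' 0.0 55.0
```

```text
time_s: 9.95
ee_pos: [454.1, -288.3, 72.1]
tcp_rot: [-180.0, -0.0, 87.3]
contact_force: [0.9, 0.4, 0.5]
width: 50.5
grasp_force: 0.0
time_s: 10.55
ee_pos: [454.2, -288.4, 72.2]
tcp_rot: [180.0, -0.0, 87.3]
contact_force: [1.3, 0.3, 0.8]
width: 21.0
grasp_force: 55.0
```

```bash
python3 -m creep '[{"x":0.0,"y":0.0,"z":-5.0,"ax":0.0,"ay":0.0,"az":0.0},{"x":0.0,"y":0.0,"z":-20.0,"ax":0.0,"ay":0.0,"az":0.0},{"x":0.0,"y":0.0,"z":-40.0,"ax":0.0,"ay":0.0,"az":0.0},{"x":0.0,"y":0.0,"z":-60.0,"ax":0.0,"ay":0.0,"az":0.0},{"x":0.0,"y":0.0,"z":-80.0,"ax":0.0,"ay":0.0,"az":0.0},{"x":0.0,"y":0.0,"z":-95.0,"ax":0.0,"ay":0.0,"az":0.0},{"x":0.0,"y":0.0,"z":-100.0,"ax":0.0,"ay":0.0,"az":0.0},{"x":0.0,"y":0.0,"z":-100.0,"ax":0.0,"ay":0.0,"az":0.0}]'; python3 -m creep '[{"x":15.0,"y":7.0,"z":0.0,"ax":0.0,"ay":0.0,"az":0.0},{"x":50.0,"y":23.0,"z":0.0,"ax":0.0,"ay":0.0,"az":0.0},{"x":90.0,"y":41.0,"z":0.0,"ax":0.0,"ay":0.0,"az":0.0},{"x":130.0,"y":59.0,"z":0.0,"ax":0.0,"ay":0.0,"az":0.0},{"x":170.0,"y":77.0,"z":0.0,"ax":0.0,"ay":0.0,"az":0.0},{"x":210.0,"y":95.0,"z":0.0,"ax":0.0,"ay":0.0,"az":0.0},{"x":240.0,"y":109.0,"z":0.0,"ax":0.0,"ay":0.0,"az":0.0},{"x":262.0,"y":119.0,"z":0.0,"ax":0.0,"ay":0.0,"az":0.0}]'; python3 -m creep '[{"x":0.0,"y":0.0,"z":0.0,"ax":0.0,"ay":0.0,"az":0.0},{"x":0.0,"y":0.0,"z":0.0,"ax":0.0,"ay":0.0,"az":0.0},{"x":0.0,"y":0.0,"z":0.0,"ax":0.0,"ay":0.0,"az":0.0}]';python3 - <<'E'
from h import *
img,d,W=cloud("wrist");cv2.imwrite("pics/w5.png",img[:,:,::-1])
for n in("scene","side"):
    img,d,W=cloud(n);m=camera_model(n);K=np.array(m["camera_matrix"]);q,_=cv2.projectPoints(np.array([[586.,-30,110]]),np.array(m["rvec"]),np.array(m["tvec"]),K,None);u,v=q.ravel().astype(int);print(n,u,v)
    c=img[max(0,v-60):v+60,max(0,u-60):u+60];cv2.imwrite(f"pics/{n}5.png",cv2.resize(c[:,:,::-1],None,fx=4,fy=4))
a=cv2.imread("pics/scene5.png");b=cv2.imread("pics/side5.png")
h=min(a.shape[0],b.shape[0]);cv2.imwrite("pics/both5.png",cv2.resize(np.hstack([a[:h],b[:h]]),(800,400)))
E
```

```text
time_s: 11.35
ee_pos: [454.2, -288.5, 172.7]
tcp_rot: [180.0, 0.0, 87.3]
contact_force: [-0.6, 0.7, -2.7]
width: 21.3
grasp_force: 55.0
time_s: 12.15
ee_pos: [585.4, -29.8, 170.7]
tcp_rot: [-179.9, -0.0, 87.4]
contact_force: [-0.5, -1.3, -2.1]
width: 21.0
grasp_force: 55.0
time_s: 12.45
ee_pos: [584.7, -33.0, 171.5]
tcp_rot: [-179.9, 0.0, 87.2]
contact_force: [-0.6, 0.3, -2.5]
width: 20.9
grasp_force: 55.0
scene 288 232
side 320 185
```

View pics/both5.png

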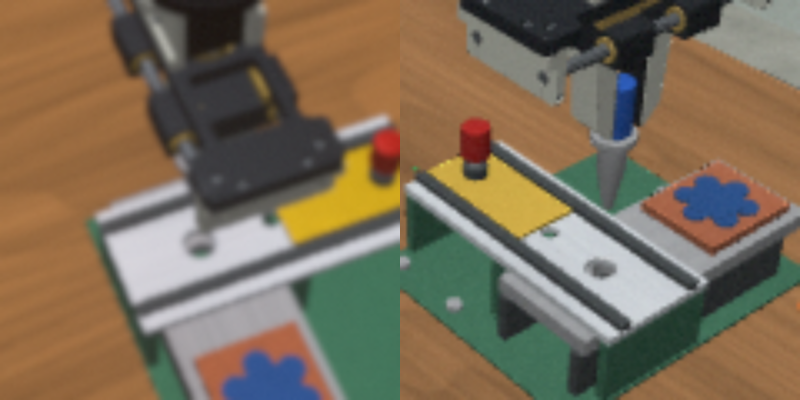

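The pin hangs upright between the fingers above the press in the side view, with the tip clear and the hole open below it. I'll shift to about 4 mm on the bed's side (+x) and go down slowly.

```bash
python3 -m creep '[{"x":0.5,"y":2.0,"z":5.0,"ax":0.0,"ay":0.0,"az":0.0},{"x":1.0,"y":4.3,"z":15.0,"ax":0.0,"ay":0.0,"az":0.0},{"x":1.0,"y":4.3,"z":27.0,"ax":0.0,"ay":0.0,"az":0.0},{"x":1.0,"y":4.3,"z":37.0,"ax":0.0,"ay":0.0,"az":0.0},{"x":1.0,"y":4.3,"z":43.0,"ax":0.0,"ay":0.0,"az":0.0},{"x":1.0,"y":4.3,"z":45.0,"ax":0.0,"ay":0.0,"az":0.0},{"x":1.0,"y":4.3,"z":45.0,"ax":0.0,"ay":0.0,"az":0.0},{"x":1.0,"y":4.3,"z":45.0,"ax":0.0,"ay":0.0,"az":0.0}]'; python3 -m creep '[{"x":0.0,"y":0.0,"z":0.0,"ax":0.0,"ay":0.0,"az":0.0},{"x":0.0,"y":0.0,"z":0.0,"ax":0.0,"ay":0.0,"az":0.0},{"x":0.0,"y":0.0,"z":0.0,"ax":0.0,"ay":0.0,"az":0.0},{"x":0.0,"y":0.0,"z":0.0,"ax":0.0,"ay":0.0,"az":0.0}]'
```

```text
time_s: 13.4
ee_pos: [590.0, -31.5, 127.6]
tcp_rot: [180.0, 0.0, 87.3]
contact_force: [0.8, 0.4, -1.4]
width: 20.8
grasp_force: 55.0
time_s: 13.8
ee_pos: [589.7, -31.5, 127.4]
tcp_rot: [180.0, -0.0, 87.3]
contact_force: [0.3, -0.1, -2.3]
width: 21.2
grasp_force: 55.0
```

```bash
python3 -m creep '[{"x":-0.3,"y":-0.5,"z":2.0,"ax":0.0,"ay":0.0,"az":0.0},{"x":-0.3,"y":-0.5,"z":4.0,"ax":0.0,"ay":0.0,"az":0.0},{"x":-0.3,"y":-0.5,"z":6.0,"ax":0.0,"ay":0.0,"az":0.0},{"x":-0.3,"y":-0.5,"z":8.0,"ax":0.0,"ay":0.0,"az":0.0},{"x":-0.3,"y":-0.5,"z":9.5,"ax":0.0,"ay":0.0,"az":0.0},{"x":-0.3,"y":-0.5,"z":11.0,"ax":0.0,"ay":0.0,"az":0.0},{"x":-0.3,"y":-0.5,"z":11.0,"ax":0.0,"ay":0.0,"az":0.0}]'; python3 -m creep '[{"x":0.0,"y":0.0,"z":1.0,"ax":0.0,"ay":0.0,"az":0.0},{"x":0.0,"y":0.0,"z":2.0,"ax":0.0,"ay":0.0,"az":0.0},{"x":0.0,"y":0.0,"z":3.0,"ax":0.0,"ay":0.0,"az":0.0},{"x":0.0,"y":0.0,"z":3.0,"ax":0.0,"ay":0.0,"az":0.0}]'
```

```text
time_s: 14.5
ee_pos: [589.0, -31.7, 115.9]
tcp_rot: [-180.0, -0.0, 87.3]
contact_force: [0.5, -0.3, -2.4]
width: 21.5
grasp_force: 55.0
time_s: 14.9
ee_pos: [589.1, -31.8, 113.1]
tcp_rot: [-180.0, -0.0, 87.3]
contact_force: [0.6, -0.2, -2.9]
width: 20.8
grasp_force: 55.0
```

Bed level is at TCP z ≈ 114, and there is no contact so far. I'll continue in small steps.

```bash
python3 -m creep '[{"x":0.0,"y":0.0,"z":1.0,"ax":0.0,"ay":0.0,"az":0.0},{"x":0.0,"y":0.0,"z":2.0,"ax":0.0,"ay":0.0,"az":0.0},{"x":0.0,"y":0.0,"z":3.0,"ax":0.0,"ay":0.0,"az":0.0},{"x":0.0,"y":0.0,"z":3.0,"ax":0.0,"ay":0.0,"az":0.0}]'; python3 -m creep '[{"x":0.0,"y":0.0,"z":1.0,"ax":0.0,"ay":0.0,"az":0.0},{"x":0.0,"y":0.0,"z":2.0,"ax":0.0,"ay":0.0,"az":0.0},{"x":0.0,"y":0.0,"z":2.0,"ax":0.0,"ay":0.0,"az":0.0}]'
```

```text
time_s: 15.3
ee_pos: [589.1, -31.7, 110.0]
tcp_rot: [-180.0, -0.0, 87.3]
contact_force: [-0.6, 0.4, -3.0]
width: 20.7
grasp_force: 55.0
time_s: 15.6
ee_pos: [589.1, -31.7, 108.0]
tcp_rot: [-180.0, -0.0, 87.3]
contact_force: [-0.1, 0.3, -2.2]
width: 20.8
grasp_force: 55.0
```

The tip is 6 mm into the bed's hole with no contact. I'll centre it while descending gently.

```bash
python3 -m creep '[{"x":0.0,"y":-1.0,"z":0.5,"ax":0.0,"ay":0.0,"az":0.0},{"x":0.0,"y":-2.0,"z":1.0,"ax":0.0,"ay":0.0,"az":0.0},{"x":0.0,"y":-3.0,"z":1.5,"ax":0.0,"ay":0.0,"az":0.0},{"x":0.0,"y":-4.0,"z":2.0,"ax":0.0,"ay":0.0,"az":0.0},{"x":0.0,"y":-4.0,"z":2.0,"ax":0.0,"ay":0.0,"az":0.0}]'; python3 -m creep '[{"x":0.0,"y":0.0,"z":1.0,"ax":0.0,"ay":0.0,"az":0.0},{"x":0.0,"y":0.0,"z":2.0,"ax":0.0,"ay":0.0,"az":0.0},{"x":0.0,"y":0.0,"z":3.0,"ax":0.0,"ay":0.0,"az":0.0},{"x":0.0,"y":0.0,"z":4.0,"ax":0.0,"ay":0.0,"az":0.0},{"x":0.0,"y":0.0,"z":5.0,"ax":0.0,"ay":0.0,"az":0.0},{"x":0.0,"y":0.0,"z":6.0,"ax":0.0,"ay":0.0,"az":0.0}]'
```

```text
time_s: 16.1
ee_pos: [586.1, -31.7, 106.8]
tcp_rot: [179.8, 0.0, 87.3]
contact_force: [3.6, -0.5, -0.3]
width: 21.1
grasp_force: 55.0
time_s: 16.7
ee_pos: [586.7, -31.8, 101.1]
tcp_rot: [179.8, 0.0, 87.3]
contact_force: [6.1, -0.7, 3.9]
width: 20.7
grasp_force: 55.0
```

```bash
python3 -m creep '[{"x":0.0,"y":-0.4,"z":1.0,"ax":0.0,"ay":0.0,"az":0.0},{"x":0.0,"y":-0.8,"z":2.0,"ax":0.0,"ay":0.0,"az":0.0},{"x":0.0,"y":-1.2,"z":3.0,"ax":0.0,"ay":0.0,"az":0.0},{"x":0.0,"y":-1.5,"z":4.0,"ax":0.0,"ay":0.0,"az":0.0},{"x":0.0,"y":-1.5,"z":5.0,"ax":0.0,"ay":0.0,"az":0.0}]'; python3 -m creep '[{"x":0.0,"y":0.0,"z":1.0,"ax":0.0,"ay":0.0,"az":0.0},{"x":0.0,"y":0.0,"z":2.0,"ax":0.0,"ay":0.0,"az":0.0},{"x":0.0,"y":0.0,"z":3.0,"ax":0.0,"ay":0.0,"az":0.0},{"x":0.0,"y":0.0,"z":4.0,"ax":0.0,"ay":0.0,"az":0.0},{"x":0.0,"y":0.0,"z":4.0,"ax":0.0,"ay":0.0,"az":0.0}]'
```

```text
time_s: 17.2
ee_pos: [586.5, -31.9, 97.0]
tcp_rot: [179.6, 0.0, 87.3]
contact_force: [7.7, -0.8, 5.6]
width: 20.9
grasp_force: 55.0
time_s: 17.7
ee_pos: [586.3, -31.9, 92.7]
tcp_rot: [179.6, 0.0, 87.3]
contact_force: [8.5, -0.7, 4.3]
width: 21.2
grasp_force: 55.0
```

```bash
python3 -m creep '[{"x":0.0,"y":-0.5,"z":0.7,"ax":0.0,"ay":0.0,"az":0.0},{"x":0.0,"y":-1.0,"z":1.4,"ax":0.0,"ay":0.0,"az":0.0},{"x":0.0,"y":-1.2,"z":2.1,"ax":0.0,"ay":0.0,"az":0.0},{"x":0.0,"y":-1.2,"z":2.8,"ax":0.0,"ay":0.0,"az":0.0},{"x":0.0,"y":-1.2,"z":3.5,"ax":0.0,"ay":0.0,"az":0.0}]'; python3 -m creep '[{"x":0.0,"y":0.0,"z":0.7,"ax":0.0,"ay":0.0,"az":0.0},{"x":0.0,"y":0.0,"z":1.4,"ax":0.0,"ay":0.0,"az":0.0},{"x":0.0,"y":0.0,"z":2.1,"ax":0.0,"ay":0.0,"az":0.0},{"x":0.0,"y":0.0,"z":2.1,"ax":0.0,"ay":0.0,"az":0.0}]'
```

```text
time_s: 18.2
ee_pos: [585.3, -31.8, 89.4]
tcp_rot: [179.6, 0.0, 87.3]
contact_force: [8.0, -0.9, 6.0]
width: 20.9
grasp_force: 55.0
time_s: 18.6
ee_pos: [585.2, -31.8, 87.2]
tcp_rot: [179.6, 0.0, 87.3]
contact_force: [8.2, -0.0, 4.5]
width: 21.3
grasp_force: 55.0
```

```bash
python3 -m creep '[{"x":0.0,"y":0.0,"z":0.8,"ax":0.0,"ay":0.0,"az":0.0},{"x":0.0,"y":0.0,"z":1.6,"ax":0.0,"ay":0.0,"az":0.0},{"x":0.0,"y":0.0,"z":2.4,"ax":0.0,"ay":0.0,"az":0.0},{"x":0.0,"y":0.0,"z":3.2,"ax":0.0,"ay":0.0,"az":0.0},{"x":0.0,"y":0.0,"z":4.0,"ax":0.0,"ay":0.0,"az":0.0}]'; python3 -m creep '[{"x":0.0,"y":0.0,"z":0.8,"ax":0.0,"ay":0.0,"az":0.0},{"x":0.0,"y":0.0,"z":1.6,"ax":0.0,"ay":0.0,"az":0.0},{"x":0.0,"y":0.0,"z":2.4,"ax":0.0,"ay":0.0,"az":0.0},{"x":0.0,"y":0.0,"z":2.4,"ax":0.0,"ay":0.0,"az":0.0}]'
```

```text
time_s: 19.1
ee_pos: [585.3, -31.8, 83.3]
tcp_rot: [179.6, 0.0, 87.3]
contact_force: [8.5, -0.2, 5.6]
width: 21.0
grasp_force: 55.0
time_s: 19.5
ee_pos: [584.7, -31.7, 80.2]
tcp_rot: [179.7, 0.0, 87.3]
contact_force: [8.3, -0.0, 2.6]
width: 21.2
grasp_force: 55.0
```

```bash
python3 -m creep '[{"x":0.0,"y":0.2,"z":0.8,"ax":0.0,"ay":0.0,"az":0.0},{"x":0.0,"y":0.4,"z":1.6,"ax":0.0,"ay":0.0,"az":0.0},{"x":0.0,"y":0.4,"z":2.4,"ax":0.0,"ay":0.0,"az":0.0},{"x":0.0,"y":0.4,"z":3.2,"ax":0.0,"ay":0.0,"az":0.0},{"x":0.0,"y":0.4,"z":4.0,"ax":0.0,"ay":0.0,"az":0.0}]'; python3 -m creep '[{"x":0.0,"y":0.0,"z":0.8,"ax":0.0,"ay":0.0,"az":0.0},{"x":0.0,"y":0.0,"z":1.6,"ax":0.0,"ay":0.0,"az":0.0},{"x":0.0,"y":0.0,"z":2.4,"ax":0.0,"ay":0.0,"az":0.0},{"x":0.0,"y":0.0,"z":2.4,"ax":0.0,"ay":0.0,"az":0.0}]'
```

```text
time_s: 20.0
ee_pos: [584.9, -31.7, 76.2]
tcp_rot: [179.7, 0.0, 87.3]
contact_force: [7.7, 0.1, 3.7]
width: 21.0
grasp_force: 55.0
time_s: 20.4
ee_pos: [585.0, -31.7, 73.7]
tcp_rot: [179.7, 0.0, 87.3]
contact_force: [7.6, 0.0, 2.0]
width: 21.1
grasp_force: 55.0
```

```bash
python3 -m creep '[{"x":0.0,"y":0.0,"z":0.6,"ax":0.0,"ay":0.0,"az":0.0},{"x":0.0,"y":0.0,"z":1.2,"ax":0.0,"ay":0.0,"az":0.0},{"x":0.0,"y":0.0,"z":1.8,"ax":0.0,"ay":0.0,"az":0.0},{"x":0.0,"y":0.0,"z":2.4,"ax":0.0,"ay":0.0,"az":0.0},{"x":0.0,"y":0.0,"z":2.8,"ax":0.0,"ay":0.0,"az":0.0},{"x":0.0,"y":0.0,"z":2.8,"ax":0.0,"ay":0.0,"az":0.0}]'
```

```text
time_s: 21.0
ee_pos: [585.0, -31.7, 71.0]
tcp_rot: [179.7, 0.0, 87.3]
contact_force: [8.4, -0.1, 2.0]
width: 21.1
grasp_force: 55.0
```

```bash
python3 -m creep '[{"x":0.0,"y":0.0,"z":0.5,"ax":0.0,"ay":0.0,"az":0.0},{"x":0.0,"y":0.0,"z":1.0,"ax":0.0,"ay":0.0,"az":0.0},{"x":0.0,"y":0.0,"z":1.4,"ax":0.0,"ay":0.0,"az":0.0},{"x":0.0,"y":0.0,"z":1.4,"ax":0.0,"ay":0.0,"az":0.0}]'
```

```text
time_s: 21.4
ee_pos: [585.1, -31.8, 70.3]
tcp_rot: [179.7, 0.0, 87.3]
contact_force: [6.5, 0.7, 6.7]
width: 21.0
grasp_force: 55.0
```

```bash
python3 -m creep '[{"x":0.0,"y":0.0,"z":0.7,"ax":0.0,"ay":0.0,"az":0.0},{"x":0.0,"y":0.0,"z":1.4,"ax":0.0,"ay":0.0,"az":0.0},{"x":0.0,"y":0.0,"z":1.4,"ax":0.0,"ay":0.0,"az":0.0},{"x":0.0,"y":0.0,"z":1.4,"ax":0.0,"ay":0.0,"az":0.0}]'
```

```text
time_s: 21.8
ee_pos: [585.2, -31.8, 70.2]
tcp_rot: [179.6, 0.0, 87.3]
contact_force: [2.4, 0.7, 16.8]
width: 21.2
grasp_force: 55.0
```

The flange is seated: it stops firmly at 17 N, at the expected height of 70.2. I'll release, retreat straight up and check.

```bash
python3 -m creep '[{"x":0.0,"y":0.0,"z":-1.5,"ax":0.0,"ay":0.0,"az":0.0},{"x":0.0,"y":0.0,"z":-1.5,"ax":0.0,"ay":0.0,"az":0.0},{"x":0.0,"y":0.0,"z":-1.5,"ax":0.0,"ay":0.0,"az":0.0},{"x":0.0,"y":0.0,"z":-1.5,"ax":0.0,"ay":0.0,"az":0.0},{"x":0.0,"y":0.0,"z":-2.0,"ax":0.0,"ay":0.0,"az":0.0},{"x":0.0,"y":0.0,"z":-10.0,"ax":0.0,"ay":0.0,"az":0.0},{"x":0.0,"y":0.0,"z":-30.0,"ax":0.0,"ay":0.0,"az":0.0},{"x":0.0,"y":0.0,"z":-60.0,"ax":0.0,"ay":0.0,"az":0.0}]' 0.55; python3 -m creep '[{"x":10.0,"y":0.0,"z":-30.0,"ax":0.0,"ay":0.0,"az":0.0},{"x":30.0,"y":0.0,"z":-60.0,"ax":0.0,"ay":0.0,"az":0.0},{"x":45.0,"y":0.0,"z":-80.0,"ax":0.0,"ay":0.0,"az":0.0},{"x":50.0,"y":0.0,"z":-85.0,"ax":0.0,"ay":0.0,"az":0.0},{"x":50.0,"y":0.0,"z":-85.0,"ax":0.0,"ay":0.0,"az":0.0},{"x":50.0,"y":0.0,"z":-85.0,"ax":0.0,"ay":0.0,"az":0.0}]'
python3 - <<'E'
from h import *
img,d,W=cloud("wrist");cv2.imwrite("pics/w6.png",img[:,:,::-1])
hsv=cv2.cvtColor(img,cv2.COLOR_RGB2HSV).astype(int);H,S,V=[hsv[...,i] for i in range(3)]
b=(H>98)&(H<130)&(S>130)&(np.hypot(W[...,0]-585,W[...,1]+32)<30)&(d>0);P=W[b];zt=np.percentile(P[:,2],95);T=P[P[:,2]>zt-4]
print("pin top",zt,((T.max(0)+T.min(0))/2).round(1))
r=((H<8)|(H>172))&(S>150)&(W[...,2]>85)&(np.abs(W[...,0]-590)<25);print("knob",W[r].mean(0).round(1))
E
```

```text
time_s: 22.6
ee_pos: [581.7, -31.3, 126.8]
tcp_rot: [-179.8, -0.0, 87.3]
contact_force: [0.6, -0.2, 0.5]
width: 50.3
grasp_force: 0.0
time_s: 23.2
ee_pos: [584.6, 18.0, 211.0]
tcp_rot: [-179.9, 0.0, 87.3]
contact_force: [-0.3, 0.7, -0.8]
width: 50.4
grasp_force: 0.0
pin top 102.63073157799869 [584.8 -31.2 101.3]
knob [590.5  96.9 105.9]
```

View pics/w6.png

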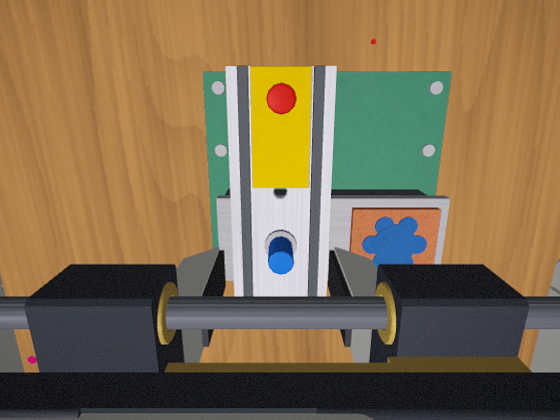

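The pin stands upright in the hole at (281,250), its top at z ≈ 102 and centred at (584.8, -31.2). The cover is still open, with its edge at v=188, and the gripper is clear of everything. Handing in.

```bash
python3 -c "
from plant import close_job
print(close_job())"
```

```text
the job is handed in; nothing more can be done
None
```

The job is handed in at about 23 s: the cover is open about 80 mm, the pin stands flush, centred and upright through the deck and bed, no move went near the jars or ink tin, and the gripper is clear; the judge returned no verdict.

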